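# Tidy the dressing table: hang up the hand mirror, put comb and brush in the tray

### The arm

A 7-joint arm with a two-finger parallel gripper is mounted at the origin on the work surface. World frame = base frame: x ahead of the robot, y to its left, z up, the work surface at z = 0. Lengths are in mm, angles in rad, forces in N, time in s.
With the tool pointing down it reaches from about 425 to 950 mm from the base axis. Payload 4.7 kg.
Tool frame: the origin (TCP) lies on the centre line of the jaws, within the pads' length; the fingertips stand ahead of it and the grasp point (between the pads) lies 8 mm behind it (env.tip_reach is the z of the fingertips in the tool frame, in mm); z points along the fingers, y is the line along which they close (so a half turn about z gives the same grasp; the last joint's range is limited). The gripper opens to 87 mm and grips with 3 to 60 N. Pads are 19 mm wide; open, the fingers measure 117 mm over their backs; the gripper's body (75 mm by 190 mm) begins 51 mm behind the grasp point.
Start: joints at [-1.305, 0.469, -0.049, 1.532, 0.024, 1.141, -0.082], TCP at [196.079, 645.911, 233.573] pointing down, gripper open.
Joint ranges: [-2.59, 2.59], [-0.33, 1.99], [-1.39, 1.29], [0.1, 2.45], [-1.04, 4.18], [0.21, 1.99], [-2.66, 2.66]. Speed limits (rad/s): [2.57, 2.57, 3.14, 3.14, 3.14, 3.14, 3.14].

### API

Orientations are given as a unit quaternion [x, y, z, w].
In Python, from plant import env, eyes gives the robot as it stands.
- The arm moves only by the tool send_rows, never from a script. Its arguments are lists of equal length, an entry for each row: "delta_pos": the shift along the tool's x, y, z in mm, a list of three; "roll": the turn about the tool's z in rad. In form: {"delta_pos": [[dx, dy, dz], ...], "roll": [roll, ...]}. A call has 1 to 5 rows; each row is the pose to reach, as a shift and turn from the pose commanded when the call began, along the tool's axes at that moment; what a row does not reach only later rows make up. A row lasts 1/12 s, in which the tool goes at most 41.7 mm and 7.16 degrees, less where a joint would pass 70% of its speed; a pose out of reach is approached as far as the arm can. A call with a gripper value outside its range is refused whole. "claw" is the finger opening in mm, from 0 to 87, set as the call begins (left out, the last holds). The fingers move at their own pace and stop on an object; "squeeze" is the grip in N (left out, the last holds). Time passes only in rows, so rows that repeat a pose let the fingers close. It gives the time, the measured TCP pose, the force, the opening and the grip force at its end, in the units of the state.
- env.get_state(): the state, without advancing time (a new reading comes with each control period).
- eyes.capture(name): name is "scene" or "top" or "wrist"; returns (picture, depth): 384x512x3 uint8, red, green, blue; 384x512 float32, mm along the optical axis (not along the pixel's ray), 0 where there is no reading.
- eyes.calibration(name): a dict with "fx", "fy", "cx", "cy" (pixels), "R" (3x3) and "t" (3): a world point X has camera coordinates R X + t. Camera axes: x right, y down, z forward; pixel columns grow to the right and rows downward; lengths in mm; the calibration is good to about 2 mm. A picture is of the moment at which its call begins: read the wrist's pose just before it. calibration takes no time and is no camera call; for the wrist camera it gives the pose at the moment of the call.
- env.sign_off(): hands the job in; it is judged then, once.
The state is a dict: "time_s": time; "q": joint angles; "qvel": joint speeds; "tau": joint torques, N m; "position": TCP position; "ee_rot": TCP orientation; "ft_force": force on the tool from outside, world axes, zero at the start; "torque": the same for the moment, N m; "gripper_width": opening from 0.0 (shut) to 1.0 (fully open); "grip_force": force on a finger pad.
Only numpy, scipy, OpenCV 4.12 (cv2) and the standard library are available. Lean on these libraries where they do the work, as an engineer would, in place of code of your own. Each camera call takes 0.05 s, during which the arm holds its last target. There are 200 camera calls.

### The job

Tidy the dressing table: hang the hand mirror by the brass eye at the end of its handle on the sloping peg of the mirror stand, so that it hangs freely, and put the red comb and the small nail brush in the white tray, lying wholly inside it. The stand's height is set differently each time, so look or feel how high the peg is; do not push about or tip over the other things on the table.

Things in the scene. Friction and masses are not known exactly. Their poses are not given: they have to be found in the camera images.
- mirror: Hand mirror, 120 g, lying flat, glass up. Origin: underside of the handle, within 15 mm of the centre of mass: grip here. +x along the handle to its eye, z out of the glass. Wooden handle 18 wide (y), 12 thick (z 0 to 12), from x -22 to 46 mm. Round head 80 diameter, 10 thick, centred at x -60. Eye: flat brass ring, 32 outer, 18 inner diameter, 5 thick, centred at x 60, z 6 mm, hole along z.
- mirror_eye (a point): Centre of the 18 mm hole in the mirror's brass eye; same axes as the mirror, the hole runs along z.
- stand: Mirror stand, fixed. Origin: centre of its base's underside on the table; the peg points to -x. Dark base 110 mm across, 15 high; 18 mm brass pole over the origin; on it a dark head block 40 (x) by 60 (y) by 36 (z) mm, flat on top, centred over the origin, clamped at a height that differs each time and is not reported: top 223 to 283 mm above the table. It holds against pushes up to 40 N.
- peg_plan (a point): Point on the table straight below the root of the stand's peg; axes as the stand's. The brass peg, 8 mm thick with a round tip, leaves the middle of the head block's -x face, 18 mm below the block's top (so 205 to 265 mm above this point, not reported: find it by touch or sight) and slopes up 45 degrees towards -x, 60 mm long: the tip is 42 mm further out and 42 mm higher.
- tray: White open tray, fixed, 210 (x) by 160 (y) by 45 (z) mm outside, walls 6 mm, floor 6 mm thick (floor surface at z = 6 mm). Origin: centre of its underside.
- comb: Red comb, 120 (x) by 28 (y) by 8 (z) mm, 30 g, lying flat. Origin: centre of its underside.
- comb_a (a point): Point of the comb 5 mm from its +x end, at mid thickness.
- comb_b (a point): Point of the comb 5 mm from its -x end, at mid thickness.
- brush: Nail brush, 80 (x) by 36 (y) by 32 (z) mm, 60 g, bristles down, pale wooden back from z = 16 to 32 mm, which is where to grip it. Origin: centre of its underside.
- brush_center (a point): Centre of the nail brush, 16 mm above its underside.
- scent: Amber glass scent bottle, 44 mm diameter, 95 mm high, loose. Leave it. Origin: centre of its underside.
- cream: Blue cream jar with white cap, 48 mm diameter, 40 mm high, loose. Leave it. Origin: centre of its underside.
- teacup: White teacup with handle, 72 mm diameter, 60 mm high, loose. Leave it. Origin: centre of its underside.
- lipstick: Black lipstick standing upright, 22 mm diameter, 70 mm high, loose. Leave it. Origin: centre of its underside.

How it is judged:
By the outcome, as a careful person would: the job done as asked, in the order asked, and still so for the second after the job is handed in, with the robot touching nothing.
It also fails if it takes over 72 s, if anything falls off the work surface, if the arm or the gripper's body presses on something with over 40 N, if the wrist force passes 120 N, or if a joint passes its speed limit or range.

## Working session

There is one attempt and no reset: what is moved stays moved. The work goes in short steps, Python scripts to look and compute and a tool call to move; the robot and the scene stay as the last step left them, time stands still between calls to the robot, and variables do not carry over. Pictures are saved under pics/ and viewed, at most 10 in all, crops included, and the job is handed in when it is done.

Besides the shell and the picture viewer there is one more tool, called after "Request:" as name(argument=value, ...) on one line, values as JSON. send_rows: Moves the arm, as the interface text tells. Its arguments: {"type":"object","properties":{"delta_pos":{"type":"array","items":{"type":"array","items":{"type":"number"}}},"roll":{"type":"array","items":{"type":"number"}},"claw":{"type":"number"},"squeeze":{"type":"number"}},"required":["delta_pos","roll"]}

```bash
ls; mkdir -p pics; python3 - <<'E'
from plant import env, eyes
import cv2,numpy as np
s=env.get_state(); print(s, env.tip_reach)
for n in ("scene","top"):
    p,d=eyes.capture(n); cv2.imwrite(f"pics/{n}0.png",p[:,:,::-1]); np.savez(f"{n}0.npz",p=p,d=d)
    c=eyes.calibration(n); print(n,c, d.min(),d.max())
a=cv2.imread("pics/scene0.png");b=cv2.imread("pics/top0.png")
E
```

```text
pics
{'time_s': 0.0, 'q': array([-1.30489222,  0.46948   , -0.04857791,  1.53371128,  0.02411591,
        1.14097629, -0.08232144]), 'qvel': array([-0.00017374, -0.00210702,  0.00126818, -0.00067167,  0.00065872,
       -0.00056049,  0.00020844]), 'tau': array([-8.71033626e-04, -5.07979667e+01, -8.11423897e-02, -2.36151481e+01,
       -6.12847810e-02,  3.80145572e-02,  1.92463326e-04]), 'position': array([195.95738546, 645.32176314, 232.46601697]), 'ee_rot': array([ 1.46867786e-01,  9.89155632e-01, -9.89447522e-04, -9.90145460e-05]), 'ft_force': array([0.52269209, 0.31599293, 0.94426864]), 'torque': array([ 0.02253407, -0.05971432,  0.0090559 ]), 'grip_force': 0.0, 'gripper_width': 0.9997084623917397} 11.0
scene {'fx': 469.3133493674394, 'fy': 469.3133493674394, 'cx': 256.60147465491997, 'cy': 191.2602300637052, 'R': array([[-0.7297714 ,  0.68346638, -0.01753302],
       [ 0.49253859,  0.50777656, -0.70680174],
       [-0.47417237, -0.52443938, -0.70719438]]), 't': array([ 379.62547754, -290.93801812, 1745.39412661])} 0.0 3999.0981
top {'fx': 375.15026785264735, 'fy': 375.15026785264735, 'cx': 262.40703959889896, 'cy': 185.93146468998845, 'R': array([[ 0.02535282, -0.99958072,  0.01398642],
       [-0.98395962, -0.02742305, -0.17627096],
       [ 0.1765806 , -0.00929311, -0.98424231]]), 't': array([ 61.10354044, 596.58998191, 905.08562997])} 0.0 1974.0582
```

View pics/top0.png

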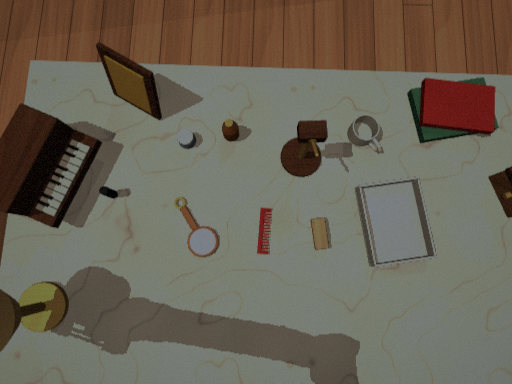

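View pics/scene0.png

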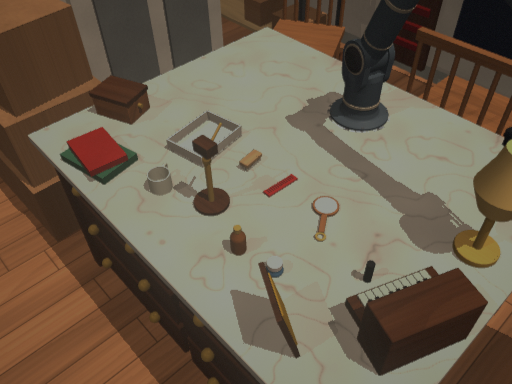

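The top view shows the mirror (eye ~(182,202), head ~(202,241)), comb (265,231), brush (320,233), tray (395,222), and the stand with base at (301,156), block at (312,130) and peg running towards (315,152). The scene view shows the same layout, with the peg tip near (220,126).

```bash
cat > h.py <<'E'
import numpy as np, cv2
def ray(c,u,v):
    d=np.linalg.inv(c["R"])@np.array([(u-c["cx"])/c["fx"],(v-c["cy"])/c["fy"],1.]); return -c["R"].T@c["t"],d
def onplane(c,u,v,z):
    o,d=ray(c,u,v); return o+d*(z-o[2])/d[2]
def cloud(c,dep):
    v,u=np.mgrid[:dep.shape[0],:dep.shape[1]]
    P=np.stack([(u-c["cx"])/c["fx"]*dep,(v-c["cy"])/c["fy"]*dep,dep],-1)
    return (P-c["t"])@c["R"]
def proj(c,X):
    p=c["R"]@np.array(X,float)+c["t"]; return c["fx"]*p[0]/p[2]+c["cx"],c["fy"]*p[1]/p[2]+c["cy"]
def rect(P):
    (c,s,a)=cv2.minAreaRect(np.float32(P)); 
    a=a if s[0]>=s[1] else a+90
    return np.round(c,1),np.round(sorted(s)[::-1],1),round(a,1)
def move(s,x,y,z,yaw=None):
    "delta in tool axes + roll; yaw=deg of the closing (tool y) line, mod 180"
    from scipy.spatial.transform import Rotation as Ro
    R=Ro.from_quat(s["ee_rot"]).as_matrix()
    d=R.T@(np.array([x,y,z])-s["position"]); r=0
    if yaw is not None:
        cur=np.degrees(np.arctan2(R[1,1],R[0,1])); r=-((yaw-cur+90)%180-90)
    return np.round(d,1),round(np.radians(r),3)
E
python3 - <<'E'
from plant import eyes
from h import *
c={n:eyes.calibration(n) for n in("top","scene")}
D={n:np.load(n+"0.npz") for n in c}
C={n:cloud(c[n],D[n]["d"]) for n in c}
for n in c:
    X=C[n]; hsv=cv2.cvtColor(D[n]["p"],cv2.COLOR_RGB2HSV); H,S,V=[hsv[...,i].astype(int) for i in range(3)]
    ok=D[n]["d"]>0; z=X[...,2]
    inside=lambda x0,x1,y0,y1:ok&(X[...,0]>x0)&(X[...,0]<x1)&(X[...,1]>y0)&(X[...,1]<y1)
    t=inside(350,600,-50,50); print(n,"table z",np.median(z[t]))
    def show(l,m,zz=None):
        k,L,st,_=cv2.connectedComponentsWithStats(m.astype(np.uint8))
        for i in range(1,k):
            if st[i,4]>15:
                P=X[L==i]; print(l,st[i].tolist(),rect(P[:,:2]),"z",np.round(np.percentile(P[:,2],[2,50,98])))
    ws=inside(250,900,-450,450)
    show("comb",ws&((H<6)|(H>172))&(S>150)&(V>60)&(z<40))
    show("high",ws&(z>150)&inside(500,900,-200,150))
    show("mid",ws&(z>22)&(z<150))
    show("low",ws&(z>4.5)&(z<22))
    show("orange",ws&(H>5)&(H<25)&(S>100)&(V>90)&(z<40))
E
```

```text
top table z 0.8454354919636603
comb [257, 208, 14, 46, 277] (array([484.7,  70. ]), array([116.5,  26.4]), 177.0) z [ 4.  8. 12.]
high [297, 120, 31, 36, 719] (array([665.1, -25.6]), array([86. , 60.4]), 4.0) z [207. 240. 265.]
mid [113, 67, 48, 50, 1026] (array([821.7, 403.8]), array([113.3,  42.7]), 68.9) z [ 28.  94. 149.]
mid [410, 79, 55, 62, 2620] (array([ 821. , -390.5]), array([161.2, 124.5]), 3.1) z [26. 55. 60.]
mid [349, 114, 33, 38, 486] (array([ 744.8, -190.9]), array([99.6, 71. ]), 10.3) z [23. 49. 63.]
mid [222, 119, 17, 21, 274] (array([744.1, 165.4]), array([42.5, 36.6]), 106.2) z [26. 67. 98.]
mid [177, 128, 17, 17, 222] (array([726.3, 285.4]), array([41.9, 41.8]), 7.6) z [31. 40. 44.]
mid [298, 143, 12, 15, 101] (array([682.1, -22.5]), array([17.6,  8.2]), 73.3) z [ 27.  89. 146.]
mid [357, 176, 80, 91, 1259] (array([ 517.7, -267. ]), array([210. , 161.8]), 9.7) z [23. 44. 49.]
mid [311, 217, 18, 32, 447] (array([481.5, -72.6]), array([79.9, 36.1]), 8.3) z [26. 32. 36.]
low [406, 90, 51, 54, 221] (array([ 791.2, -357. ]), array([177.6,  85.6]), 44.3) z [ 5. 13. 22.
[... 3021 characters left out ...]
 177.2) z [ 5.  7. 12.]
low [149, 182, 24, 13, 95] (array([ 769.7, -167.6]), array([70.5, 36. ]), 151.8) z [ 5. 14. 21.]
low [194, 188, 36, 28, 721] (array([686. , -22.7]), array([116.4, 106.3]), 50.4) z [ 7. 15. 19.]
low [312, 195, 27, 47, 601] (array([495.7, 247.3]), array([175.9,  77.6]), 22.5) z [ 6. 11. 15.]
low [231, 248, 15, 8, 58] (array([758.3, 179.6]), array([39.1, 13.9]), 135.3) z [ 5. 13. 22.]
low [266, 266, 18, 12, 83] (array([733.7, 294.4]), array([45.7, 32.9]), 128.4) z [ 5. 13. 21.]
orange [240, 150, 22, 16, 184] (array([484.1, -69.4]), array([80. , 38.7]), 5.6) z [24. 31. 37.]
orange [313, 197, 26, 44, 249] (array([489.1, 263.4]), array([170.9,  76.2]), 42.1) z [ 3. 10. 15.]
```

```bash
python3 - <<'E'
from plant import eyes
from h import *
for n in("top","scene"):
    c=eyes.calibration(n); D=np.load(n+"0.npz"); X=cloud(c,D["d"]); hsv=cv2.cvtColor(D["p"],cv2.COLOR_RGB2HSV); H,S,V=[hsv[...,i].astype(int) for i in range(3)]
    inb=lambda x0,x1,y0,y1,z0,z1:(D["d"]>0)&(X[...,0]>x0)&(X[...,0]<x1)&(X[...,1]>y0)&(X[...,1]<y1)&(X[...,2]>z0)&(X[...,2]<z1)
    print(n)
    print("hist",np.histogram(X[inb(550,760,-120,80,150,300)][:,2],bins=range(150,300,6)))
    m=inb(550,760,-120,80,150,300); t=np.percentile(X[m&(X[...,0]>670)][:,2],[50,80,90]); print("blk",t)
    top=m&(abs(X[...,2]-t[1])<3)&(V<90); print("blocktop",rect(X[top][:,:2]),np.median(X[top][:,2]),top.sum())
    pg=m&(H>10)&(H<35)&(S>80)&(V>60)&(X[...,0]<668); P=X[pg]; print("peg n",len(P))
    if len(P)>10:
        o=np.argsort(P[:,0]); 
        for i in o[::max(1,len(o)//10)]: print(np.round(P[i],1),end=";")
        a=P[:,:2].mean(0);print("\ndir",np.degrees(np.arctan2(*np.linalg.svd(P[:,:2]-a)[2][0][::-1])),a,np.median(P[:,2]+P[:,0]))
    b=m&(X[...,0]<648); print("peg? geo",b.sum(),X[b].mean(0).round(1) if b.any() else 0)
    w=inb(400,600,170,340,4.5,25); P=X[w][:,:2]
    # principal axis and head/eye
    hd=np.array([455,225.]) if False else None
    (cc,s,a)=cv2.minAreaRect(np.float32(P)); a=a if s[0]>s[1] else a+90
    mu=P.mean(0); ax=np.linalg.svd(P-mu)[2][0]; ax*=np.sign(ax[0]) if True else 1
    q=(P-mu)@ax; pr=(P-mu)@np.array([-ax[1],ax[0]])
    print("axis",np.degrees(np.arctan2(ax[1],ax[0])),mu,q.min(),q.max(), [ (k,round(np.ptp(pr[(q>k)&(q<k+10)]),0)) for k in range(int(q.min()),int(q.max())-9,10)])
    lo=mu+ax*(q.min()+40); hi=mu+ax*(q.max()-16)
    A=P[np.linalg.norm(P-lo,axis=1)<44]; B=P[np.linalg.norm(P-hi,axis=1)<15]
    print("head",cv2.minEnclosingCircle(np.float32(A)),"eye",B.mean(0),lo,hi)
E
```

```text
top
hist (array([  4,   2,   0,   3,   2,   1,   0,   0,   0,  13,  18,  26,  28,
        38, 295, 248,   8,   8,   8,  16,   1,   0,   0,   0]), array([150, 156, 162, 168, 174, 180, 186, 192, 198, 204, 210, 216, 222,
       228, 234, 240, 246, 252, 258, 264, 270, 276, 282, 288, 294]))
blk [239.82310897 241.02903951 241.59179968]
blocktop (array([678.8, -24.4]), array([59.5, 54.5]), 94.9) 240.11519696641437 440
peg n 70
[622.1 -28.8 267.7];[624.2 -24.8 267.5];[628.9 -25.1 265.2];[634.5 -25.9 260.3];[640.4 -26.8 254.4];[644.5 -23.7 247.1];[651.3 -22.9 238.7];[655.5 -22.8 239.1];[661.9 -23.8 232.4];[665.6 -20.2 227.3];
dir -176.02586254677766 [644.96992364 -26.02373474] 894.2439385910952
peg? geo 42 [633.8 -27.  259.3]
axis 32.612621047892276 [473.74651624 240.33092242] -93.58555862136718 133.95853565883894 [(-93, np.float64(0.0)), (-83, np.float64(12.0)), (-73, np.float64(12.0)), (-63, np.float64(85.0)), (-53, np.float64(70.0)), (-43, np.float64(76.0)), (-33, np.float64(79.0)), (-23, np.float64(116.0)), (-13, np.float64(91.0)), (-3, np.float64(118.0)), (7, np.float64(162.0)), (17, np.
[... 849 characters left out ...]
4.2 -27.7 266. ];[627.1 -24.3 266. ];[629.2 -26.  266.1];[634.7 -24.3 259.9];[638.1 -24.3 261.7];[640.8 -22.4 250.6];[644.3 -23.  245.4];[648.2 -22.7 244.3];[652.2 -23.2 235.9];[656.1 -22.  242.1];[658.  -24.5 238.3];[667.3  -4.6 237.7];
dir 7.598215240111098 [643.02704862 -23.89002382] 891.4035453409642
peg? geo 35 [634.8 -24.9 256.3]Traceback (most recent call last):
  File "<stdin>", line 22, in <module>
    return _methods._ptp(a, axis=axis, out=out, **kwargs)
           ~~~~~~~~~~~~~^^^^^^^^^^^^^^^^^^^^^^^^^^^^^^^^^
    umr_maximum(a, axis, None, out, keepdims),
    ~~~~~~~~~~~^^^^^^^^^^^^^^^^^^^^^^^^^^^^^^
ValueError: zero-size array to reduction operation maximum which has no identity
```

```bash
python3 - <<'E'
from plant import env,eyes
from h import *
for n in("top","scene"):
    c=eyes.calibration(n); D=np.load(n+"0.npz"); X=cloud(c,D["d"])
    m=(D["d"]>0)&(X[...,0]>400)&(X[...,0]<600)&(X[...,1]>170)&(X[...,1]<340)&(X[...,2]>5.5)&(X[...,2]<25)
    k,L,st,ce=cv2.connectedComponentsWithStats(m.astype(np.uint8)); i=1+np.argmax(st[1:,4])
    u=L==i
    # centre: points of pixels re-cast on plane z=11 for cleanliness
    vv,uu=np.nonzero(u); P=np.array([onplane(c,a,b,10)[:2] for a,b in zip(uu,vv)])
    mu=P.mean(0); ax=np.linalg.svd(P-mu)[2][0]; ax*=np.sign(ax[0]); q=(P-mu)@ax; pr=(P-mu)@np.array([-ax[1],ax[0]])
    far=lambda lo,hi:P[(q>lo)&(q<hi)]
    H=far(q.min(),q.min()+70); E=far(q.max()-25,q.max()+1)
    h=np.array(cv2.minEnclosingCircle(np.float32(H))[0]); 
    e=np.array(cv2.minEnclosingCircle(np.float32(E))[0]); d=(e-h)/np.linalg.norm(e-h)
    print(n,len(P),"len",np.ptp(q),"h",h,cv2.minEnclosingCircle(np.float32(H))[1],"e",e,np.linalg.norm(e-h),"ang",np.degrees(np.arctan2(d[1],d[0])),"origin",h+60*d,"axisSVD",np.degrees(np.arctan2(ax[1],ax[0])))
s=env.get_state(); R=s["ee_rot"]; print(move(s,485,260,100))
E
```

```text
top 994 len 173.92988856293664 h [453.08499146 227.18502808] 40.221336364746094 e [553.24279785 294.19995117] 120.50969296981322 ang 33.7862176676018 origin [502.95208709 260.55077059] axisSVD 33.6754130462164
scene 590 len 178.82879597970785 h [454.62786865 229.77844238] 41.20674133300781 e [555.86724854 298.32281494] 122.26096289702498 ang 34.100061826866664 origin [504.31145243 263.41683567] axisSVD 33.892890595831
(array([-388.6, -284.5,  133.1]), np.float64(0.0))
```

```bash
python3 - <<'E'
from plant import env,eyes
from h import *
for n in("top","scene"):
    c=eyes.calibration(n); D=np.load(n+"0.npz"); X=cloud(c,D["d"])
    m=(D["d"]>0)&(X[...,1]>400)&(X[...,1]<900)&(X[...,0]<560)&(X[...,0]>-100)
    for z0,z1 in((3,30),(30,100),(100,200),(200,300),(300,400),(400,600),(600,1000)):
        w=m&(X[...,2]>z0)&(X[...,2]<z1); P=X[w]
        if len(P)>5: print(n,z0,len(P),np.percentile(P,[2,98],axis=0).round()[:,:2].tolist())
c=eyes.calibration("scene"); print(proj(c,(196,645,233)))
s=env.get_state()
print(move(s,s["position"][0]+0,450,300,None), move(s,503,261,120,123.8))
E
```

```text
top 3 2907 [[123.0, 412.0], [533.0, 705.0]]
top 30 1393 [[277.0, 554.0], [559.0, 639.0]]
top 100 921 [[277.0, 567.0], [559.0, 661.0]]
top 200 815 [[243.0, 545.0], [338.0, 574.0]]
scene 3 1871 [[37.0, 414.0], [544.0, 733.0]]
scene 30 624 [[283.0, 561.0], [558.0, 735.0]]
scene 100 1173 [[288.0, 597.0], [559.0, 734.0]]
scene 200 1463 [[296.0, 555.0], [354.0, 658.0]]
scene 300 691 [[202.0, 549.0], [334.0, 627.0]]
scene 400 10 [[177.0, 438.0], [187.0, 450.0]]
scene 600 30 [[176.0, 430.0], [194.0, 451.0]]
(np.float64(531.5303934619816), np.float64(178.37027361644815))
(array([ -56.8, -187.1,  -67.1]), np.float64(0.0)) (array([-405.5, -278.4,  113.1]), np.float64(-0.885))
```

Request:
send_rows(delta_pos=[[0, -30, -8], [0, -70, -16], [0, -110, -24], [0, -150, -32], [0, -187, -40]], roll=[0, 0, 0, 0, 0], claw=60, squeeze=25)

```text
time_s: 0.52
position: [141.0, 464.4, 273.1]
ee_rot: [0.147, 0.989, -0.001, -0.0]
ft_force: [0.2, -0.0, 0.8]
gripper_width: 0.727
grip_force: 0.0
```

Request:
send_rows(delta_pos=[[-40, -9, 10], [-80, -18, 20], [-120, -27, 30], [-160, -36, 45], [-200, -45, 60]], roll=[0, 0, 0, 0, 0])

```text
time_s: 0.93
position: [316.8, 367.1, 215.3]
ee_rot: [0.147, 0.989, 0.001, 0.0]
ft_force: [0.4, 0.5, 0.1]
gripper_width: 0.689
grip_force: 0.0
```

```bash
python3 - <<'E'
from plant import env
from h import *
s=env.get_state(); print(s["time_s"],s["position"],s["ee_rot"],s["ft_force"],move(s,503.5,261.5,120,123.8))
E
```

```text
0.9333 [316.80582495 367.132627   215.31337621] [1.46705293e-01 9.89180052e-01 5.66843698e-04 2.44029821e-04] [0.37222105 0.47480705 0.10784601] (array([-209.3,  -47. ,   95.3]), np.float64(-0.884))
```

Request:
send_rows(delta_pos=[[-40, -9, 15], [-80, -18, 30], [-120, -27, 45], [-160, -36, 60], [-200, -45, 75]], roll=[-0.11, -0.23, -0.35, -0.47, -0.59])

```text
time_s: 1.35
position: [472.2, 279.3, 149.1]
ee_rot: [-0.135, 0.991, 0.0, -0.0]
ft_force: [1.2, 0.6, 1.2]
gripper_width: 0.69
grip_force: 0.0
```

Request:
send_rows(delta_pos=[[0, 0, 5], [0, 0, 10], [0, 0, 15], [0, 0, 20], [0, 0, 20]], roll=[-0.11, -0.21, -0.294, -0.294, -0.294])

```text
time_s: 1.77
position: [470.6, 279.6, 128.7]
ee_rot: [-0.274, 0.962, -0.0, -0.001]
ft_force: [-0.1, -0.4, 0.5]
gripper_width: 0.692
grip_force: 0.0
```

```bash
python3 - <<'E'
from plant import env,eyes
from h import *
s=env.get_state(); print(s["time_s"],s["position"],s["ee_rot"],move(s,503.5,261.5,13,123.8))
c=eyes.calibration("wrist"); p,d=eyes.capture("wrist"); cv2.imwrite("pics/w1.png",p[:,:,::-1]); np.savez("w1.npz",p=p,d=d)
X=cloud(c,d); print(proj(c,(503.5,261.5,12)),proj(c,(554,296,10)))
m=(d>0)&(X[...,2]>5)&(X[...,2]<25)
k,L,st,ce=cv2.connectedComponentsWithStats(m.astype(np.uint8)); 
for i in range(1,k):
    if st[i,4]>300: print(st[i],np.percentile(X[L==i],[1,50,99],axis=0).round(1).tolist())
E
```

```text
1.7667 [470.61685264 279.58042056 128.69482042] [-2.74295747e-01  9.61644565e-01 -2.96419560e-04 -1.21865532e-03] (array([-18.7, -32.7, 115.6]), np.float64(-0.034))
(np.float64(220.57533671266347), np.float64(208.55792064153962)) (np.float64(225.467304737547), np.float64(265.6331343482643))
[   0    0   85  145 4419] [[424.6, 57.0, 5.2], [480.4, 74.2, 7.9], [542.6, 87.8, 9.9]]
[ 175   97   90  166 7798] [[414.6, 193.8, 8.1], [457.1, 236.7, 11.9], [545.3, 296.7, 13.6]]
```

View pics/w1.png

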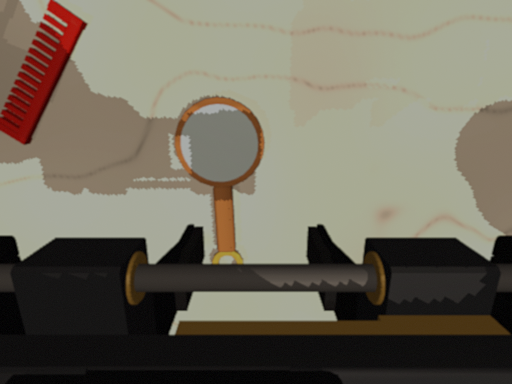

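The wrist view shows the mirror: head at (219,142), handle from (222,186) to (226,255), and the brass eye at (227,260) partly behind the gripper. I'll refine the handle axis from it.

```bash
python3 - <<'E'
from plant import env,eyes
from h import *
s=env.get_state(); c=eyes.calibration("wrist"); D=np.load("w1.npz"); X=cloud(c,D["d"])
hsv=cv2.cvtColor(D["p"],cv2.COLOR_RGB2HSV); H,S,V=[hsv[...,i].astype(int) for i in range(3)]
m=(H<22)&(S>120)&(V>80); vv,uu=np.nonzero(m[190:250,195:255]); 
P=np.array([onplane(c,a+195,b+190,12)[:2] for a,b in zip(uu,vv)])
mu=P.mean(0); (vx,vy,x0,y0)=cv2.fitLine(np.float32(P),cv2.DIST_HUBER,0,.01,.01).ravel(); d=np.array([vx,vy])*np.sign(vx)
pr=(P-mu)@[-d[1],d[0]]; print("handle",mu,np.degrees(np.arctan2(d[1],d[0])),np.percentile(pr,[1,99]),np.ptp((P-mu)@d))
m2=(D["d"]>0)&(X[...,2]>8)&(X[...,2]<20)&(X[...,1]>180); m2[190:]=0
Q=np.array([onplane(c,a,b,10)[:2] for b,a in zip(*np.nonzero(m2))]); h,r=cv2.minEnclosingCircle(np.float32(Q)); print("head",h,r)
h=np.array(h); print("origin via head+axis", h+60*d, "off-axis of head", (h-mu)@[-d[1],d[0]])
ym=mu+d*((h+60*d-mu)@d); yaw=np.degrees(np.arctan2(d[1],d[0]))+90; print(ym, move(s,*ym,13,yaw))
E
```

```text
handle [512.03492465 270.28923458] 34.101097 [-8.42983293  8.43425776] 60.6185681553966
head (453.7099304199219, 231.57005310058594) 41.56428527832031
origin via head+axis [503.39290619 265.20934677] off-axis of head 0.6387898194057211
[503.75104705 264.68039618] (array([-20.1, -30.2, 116.2]), np.float64(-0.039))
```

Request:
send_rows(delta_pos=[[-10, -15, 30], [-19.5, -31, 60], [-19.5, -31, 90], [-19.5, -31, 105], [-19.5, -31, 114.5]], roll=[-0.02, -0.04, -0.04, -0.04, -0.04])

```text
time_s: 2.23
position: [503.3, 263.5, 13.4]
ee_rot: [-0.294, 0.956, -0.001, -0.002]
ft_force: [-0.3, -0.3, 0.2]
gripper_width: 0.688
grip_force: 0.0
```

Request:
send_rows(delta_pos=[[0, 0, 0], [0, 0, 0], [0, 0, 0], [0, 0, 0], [0, 0, 0]], roll=[0, 0, 0, 0, 0], claw=10)

```text
time_s: 2.65
position: [505.0, 264.8, 16.8]
ee_rot: [-0.295, 0.956, 0.0, 0.001]
ft_force: [-0.2, -0.8, -0.0]
gripper_width: 0.396
grip_force: 0.0
```

Request:
send_rows(delta_pos=[[0, 0, 0], [0, 0, 0], [0, 0, 0], [0, 0, 0], [0, 0, 0]], roll=[0, 0, 0, 0, 0])

```text
time_s: 3.07
position: [504.5, 264.4, 15.9]
ee_rot: [-0.295, 0.956, 0.0, 0.0]
ft_force: [-0.8, -0.5, 5.8]
gripper_width: 0.203
grip_force: 25.0
```

Request:
send_rows(delta_pos=[[0, 0, -15], [0, 0, -45], [0, 0, -80], [0, 0, -120], [0, 0, -150]], roll=[0, 0, 0, 0, 0], squeeze=40)

```text
time_s: 3.48
position: [504.7, 264.2, 167.8]
ee_rot: [-0.294, 0.956, 0.0, 0.001]
ft_force: [1.3, -0.5, -0.4]
gripper_width: 0.2
grip_force: 40.0
```

Request:
send_rows(delta_pos=[[0, 0, -35], [0, 0, -70], [0, 0, -105], [0, 0, -130], [0, 0, -145]], roll=[0.1, 0.2, 0.3, 0.4, 0.5])

```text
time_s: 3.9
position: [505.2, 264.4, 313.7]
ee_rot: [-0.046, 0.999, 0.001, 0.002]
ft_force: [0.7, -0.4, -1.3]
gripper_width: 0.2
grip_force: 40.0
```

```bash
python3 - <<'E'
from plant import env
from h import *
s=env.get_state(); print(s["time_s"],s["position"],s["ee_rot"],s["ft_force"],s["gripper_width"],move(s,562.7,-31,305,94.2), move(s,552,-31,305,94.2))
E
```

```text
3.9 [505.17659635 264.43305074 313.73997841] [-0.0464091   0.99891977  0.00117792  0.00202588] [ 0.6657766  -0.43568816 -1.25381737] 0.20020989589019844 (array([ -29.8, -299.5,    8.2]), np.float64(0.02)) (array([ -19.2, -298.5,    8.2]), np.float64(0.02))
```

Request:
send_rows(delta_pos=[[-3, -25, 0], [-6, -60, 0], [-9, -95, 0], [-11, -130, 0], [-13, -165, 0]], roll=[0.02, 0.02, 0.02, 0.02, 0.02])

```text
time_s: 4.32
position: [533.0, 99.5, 309.8]
ee_rot: [-0.039, 0.999, -0.0, -0.0]
ft_force: [0.6, -0.7, -1.4]
gripper_width: 0.197
grip_force: 40.0
```

Request:
send_rows(delta_pos=[[-3, -35, 0], [-6, -70, 0], [-6, -105, 0], [-6, -133, 0], [-6, -133, 0]], roll=[0, 0, 0, 0, 0])

```text
time_s: 4.73
position: [549.1, -39.2, 310.1]
ee_rot: [-0.033, 0.999, -0.002, -0.0]
ft_force: [-0.8, 0.0, -1.6]
gripper_width: 0.203
grip_force: 40.0
```

```bash
python3 - <<'E'
from plant import env,eyes
from h import *
s=env.get_state(); print(s["time_s"],s["position"],s["ee_rot"],s["ft_force"],s["gripper_width"])
for n in("scene","top"):
    p,d=eyes.capture(n); np.savez(n+"1.npz",p=p,d=d); c=eyes.calibration(n); u,v=proj(c,(625,-26,280)); print(u,v)
    u,v=int(u),int(v); k=p[max(0,v-45):v+45,u-50:u+50,::-1]
    cv2.imwrite(f"pics/{n}1.png",cv2.resize(k,None,fx=4,fy=4,interpolation=cv2.INTER_CUBIC)); print(n,u-50,max(0,v-45))
a,b=[cv2.imread(f"pics/{n}1.png") for n in("scene","top")]
cv2.imwrite("pics/both1.png",np.hstack([a,b]))
E
```

```text
4.7333 [549.1297301  -39.20038492 310.11341359] [-3.33712043e-02  9.99440670e-01 -2.14593706e-03 -3.24880853e-04] [-0.78852475  0.01445972 -1.58251601] 0.20260960665902453
219.80289971165178 119.1897674213668
scene 169 74
316.57041596694637 151.9558365671635
top 266 106
```

View pics/both1.png

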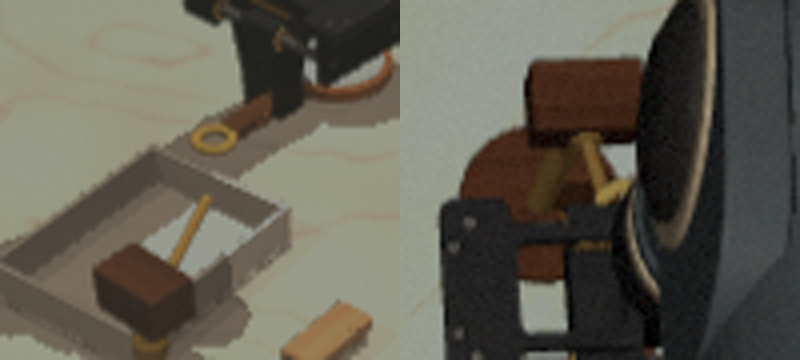

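Left crop (scene view): the eye is at about (222.5,108.5) and the peg tip at (220.5,123.3), with the mirror still level in the jaws. In the right crop (top view) the arm covers most of the eye and peg. Next I'll measure eye and peg in the same frame.

```bash
cat > eye.py <<'E'
from plant import env,eyes
from h import *
s=env.get_state(); p,d=eyes.capture("scene"); c=eyes.calibration("scene"); X=cloud(c,d)
hsv=cv2.cvtColor(p,cv2.COLOR_RGB2HSV); H,S,V=[hsv[...,i].astype(int) for i in range(3)]
from scipy.spatial.transform import Rotation as Ro
R=Ro.from_quat(s["ee_rot"]).as_matrix(); e=s["position"]+R@[-59.5,0,10]
print("t",s["time_s"],"pos",s["position"].round(1),"yaw",np.degrees(np.arctan2(-R[1,0],-R[0,0])).round(2),"F",s["ft_force"].round(1),"eye pred",e.round(1),"px",np.round(proj(c,e),1))
ye=(H>15)&(H<35)&(S>90)&(V>70)&(d>0)
near=lambda q,r:np.linalg.norm(X-q,axis=-1)<r
m=ye&near(e,22)&(X[...,2]>e[2]-8); vv,uu=np.nonzero(m)
if len(uu)>8:
    P=X[m]; el=cv2.fitEllipse(np.float32(np.c_[uu,vv])) ; (u,v),r=cv2.minEnclosingCircle(np.float32(np.c_[uu,vv]))
    b=((uu.min()+uu.max())/2,(vv.min()+vv.max())/2)
    print("ring",len(P),"z",np.percentile(P[:,2],[5,50,95]).round(1),"bbox c",b,"ell",np.round(el[0],1),np.round(el[1],1),"-> at z top", onplane(c,*b,e[2]+2).round(1), "mean",P.mean(0).round(1))
E
python3 eye.py; python3 - <<'E'
from plant import eyes
from h import *
c=eyes.calibration("scene"); p=np.load("scene0.npz")["p"]; d=np.load("scene0.npz")["d"]; X=cloud(c,d)
hsv=cv2.cvtColor(p,cv2.COLOR_RGB2HSV); H,S,V=[hsv[...,i].astype(int) for i in range(3)]
m=(H>10)&(H<35)&(S>80)&(V>60)&(X[...,0]<664)&(X[...,0]>600)&(X[...,2]>215)&(abs(X[...,1]+25)<12)
vv,uu=np.nonzero(m); print(len(uu),"tip px",uu.max(),vv.min())
# peg axis image line vs predicted
(vx,vy,x0,y0)=cv2.fitLine(np.float32(np.c_[uu,vv]),cv2.DIST_L2,0,.01,.01).ravel()
for X0 in((667,-23.3,222),(646,-24.8,243),(625,-26.4,264)):
    u,v=proj(c,X0); print("pred",round(u,1),round(v,1),"perp dist px",round(((u-x0)*vy-(v-y0)*vx),2))
tipv=vv.min(); print("tip along", [(u,v) for u,v in zip(uu,vv) if v<tipv+3])
E
```

```text
t 4.8333 pos [549.3 -32.3 309.9] yaw 4.27 F [-0.4  0.2 -1.7] eye pred [608.7 -27.9 299.8] px [223.5 110.3]
ring 60 z [298.5 301.3 304.5] bbox c (np.float64(224.0), np.float64(109.5)) ell [223.8 109.7] [ 6.4 10.3] -> at z top [607.  -27.5 301.8] mean [607.1 -28.  301.3]
54 tip px 221 123
pred 210.2 143.3 perp dist px -0.19
pred 215.2 133.7 perp dist px -0.21
pred 220.1 123.9 perp dist px -0.2
tip along [(np.int64(219), np.int64(123)), (np.int64(220), np.int64(123)), (np.int64(221), np.int64(123)), (np.int64(219), np.int64(124)), (np.int64(220), np.int64(124)), (np.int64(221), np.int64(124)), (np.int64(218), np.int64(125)), (np.int64(219), np.int64(125)), (np.int64(220), np.int64(125)), (np.int64(221), np.int64(125))]
```

Request:
send_rows(delta_pos=[[1, 0, 5], [2, 0, 10], [2.8, 0, 16], [2.8, 0, 16], [2.8, 0, 16]], roll=[0, 0, 0, 0, 0])

```text
time_s: 5.3
position: [546.5, -30.5, 293.7]
ee_rot: [-0.039, 0.999, 0.0, -0.001]
ft_force: [-0.6, -0.1, -1.3]
gripper_width: 0.199
grip_force: 40.0
```

```bash
python3 eye.py; python3 eye.py
```

```text
t 5.3 pos [546.5 -30.5 293.7] yaw 4.53 F [-0.6 -0.1 -1.3] eye pred [605.8 -25.8 283.6] px [225.2 115.2]
ring 60 z [282.5 285.5 288.2] bbox c (np.float64(225.5), np.float64(114.5)) ell [225.5 114.5] [ 6.5 10.1] -> at z top [605.  -25.3 285.6] mean [604.2 -25.7 285.5]
t 5.35 pos [546.9 -30.7 294.2] yaw 4.52 F [ 0.2  0.  -1.1] eye pred [606.2 -26.  284.2] px [225. 115.]
ring 59 z [283.3 286.1 288.8] bbox c (np.float64(225.5), np.float64(114.0)) ell [225.4 114.2] [ 6.5 10.3] -> at z top [603.9 -26.4 286.2] mean [604.3 -26.2 286.1]
```

Request:
send_rows(delta_pos=[[-5, -1.5, 5], [-10, -1.5, 10], [-14, -1.5, 14], [-18, -1.5, 18], [-22, -1.5, 22]], roll=[0, 0, 0, 0, 0])

```text
time_s: 5.82
position: [569.5, -30.8, 271.7]
ee_rot: [-0.039, 0.999, -0.0, -0.0]
ft_force: [0.4, -0.6, -1.3]
gripper_width: 0.199
grip_force: 40.0
```

```bash
python3 eye.py; python3 - <<'E'
from plant import eyes
import cv2
k=eyes.capture("scene")[0][84:154,180:270,::-1]
cv2.imwrite("pics/s2.png",cv2.resize(k,None,fx=6,fy=6,interpolation=cv2.INTER_CUBIC))
E
```

```text
t 5.8167 pos [569.5 -30.8 271.7] yaw 4.47 F [ 0.4 -0.6 -1.3] eye pred [628.8 -26.2 261.7] px [219.2 125.2]
ring 70 z [260.4 263.8 266.6] bbox c (np.float64(219.5), np.float64(125.0)) ell [219.4 124.7] [ 6.5 10.1] -> at z top [629.1 -24.3 263.7] mean [628.2 -25.7 263.5]
```

View pics/s2.png

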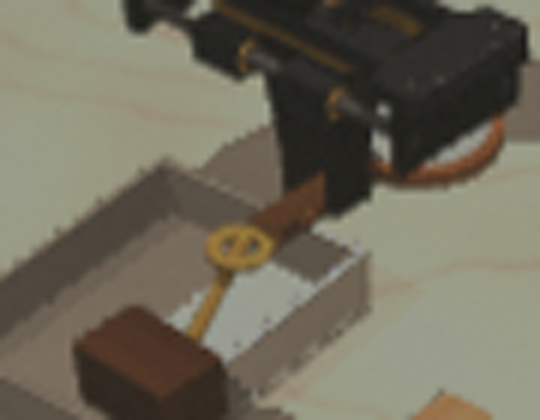

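The crop shows the eye ring at (239,246) in the crop with the peg tip visible inside its hole, and there is no contact force. Sliding further down the peg.

Request:
send_rows(delta_pos=[[-3, 0, 3], [-6, 0, 6], [-9, 0, 9], [-12, 0, 12], [-12, 0, 12]], roll=[0, 0, 0, 0, 0])

```text
time_s: 6.33
position: [581.3, -29.7, 259.7]
ee_rot: [-0.039, 0.999, -0.0, -0.0]
ft_force: [-0.6, -0.1, -1.6]
gripper_width: 0.201
grip_force: 40.0
```

```bash
python3 eye.py
```

```text
t 6.3333 pos [581.3 -29.7 259.7] yaw 4.48 F [-0.6 -0.1 -1.6] eye pred [640.6 -25.1 249.6] px [216.4 130.8]
ring 73 z [249.2 252.6 262.7] bbox c (np.float64(216.5), np.float64(129.0)) ell [217.  129.5] [ 7.4 10.5] -> at z top [636.8 -29.1 251.6] mean [639.  -24.2 253.7]
```

Request:
send_rows(delta_pos=[[-3, 0, 3], [-5, 0, 5], [-5, 0, 5], [-5, 0, 5], [-5, 0, 5]], roll=[0, 0, 0, 0, 0])

```text
time_s: 6.8
position: [586.0, -29.6, 255.5]
ee_rot: [-0.039, 0.999, 0.0, 0.0]
ft_force: [0.1, 0.4, -1.4]
gripper_width: 0.198
grip_force: 40.0
```

Request:
send_rows(delta_pos=[[0, 0, 0], [0, 0, 0], [0, 0, 0], [0, 0, 0], [0, 0, 0]], roll=[0, 0, 0, 0, 0], claw=60)

```text
time_s: 7.22
position: [586.1, -29.6, 255.6]
ee_rot: [-0.039, 0.999, 0.0, 0.0]
ft_force: [0.5, 0.5, 0.6]
gripper_width: 0.491
grip_force: 0.0
```

```bash
python3 - <<'E'
from plant import env,eyes
import cv2
print(env.get_state())
k=eyes.capture("scene")[0][70:240,140:340,::-1]
cv2.imwrite("pics/s3.png",cv2.resize(k,None,fx=3.5,fy=3.5,interpolation=cv2.INTER_CUBIC))
E
```

```text
{'time_s': 7.2167, 'q': array([-0.26258142,  0.30904242,  0.30744983,  1.73850268, -0.10311764,
        1.10940607,  1.7259828 ]), 'qvel': array([-1.61367869e-03,  2.39646821e-03, -1.17447062e-05,  2.04289936e-03,
        6.54027478e-04, -3.45326628e-04, -9.98457732e-04]), 'tau': array([ 1.28958549e-03, -3.98617709e+01,  2.71132238e+00, -2.31495792e+01,
        5.36661618e-02,  6.88727503e-02,  7.91377511e-05]), 'position': array([586.06579882, -29.5739746 , 255.64196969]), 'ee_rot': array([-3.90107515e-02,  9.99238768e-01,  4.96904422e-05,  2.09462125e-04]), 'ft_force': array([0.52582974, 0.53438601, 0.56963071]), 'torque': array([0.03257006, 0.07910677, 0.05108221]), 'grip_force': 0.0, 'gripper_width': 0.49058873347816656}
```

View pics/s3.png

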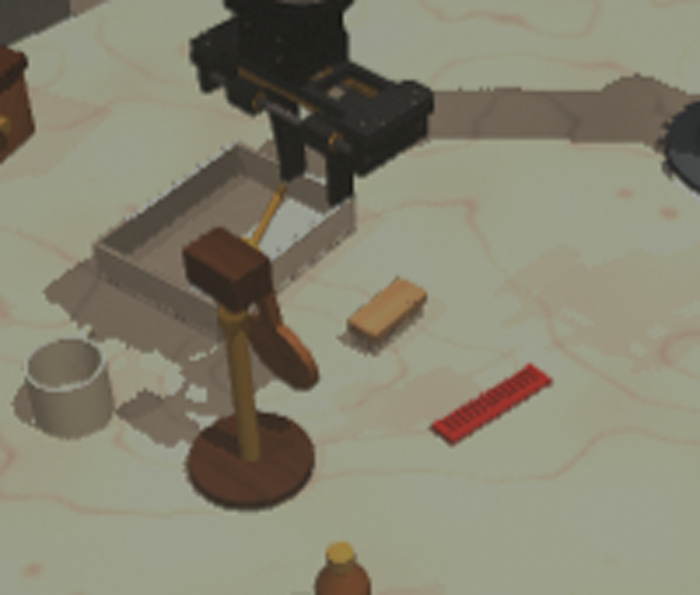

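The crop shows the mirror hanging by its eye on the peg below the head block, with the fingers open and clear. I'll retreat and go to the comb.

Request:
send_rows(delta_pos=[[5, 0, -10], [20, 0, -25], [45, 0, -35], [75, 0, -35], [100, 0, -30]], roll=[0, 0, 0, 0, 0])

```text
time_s: 7.68
position: [485.5, -37.8, 287.4]
ee_rot: [-0.039, 0.999, 0.0, 0.002]
ft_force: [-0.5, 0.5, 0.1]
gripper_width: 0.685
grip_force: 0.0
```

```bash
python3 - <<'E'
from plant import env
from h import *
s=env.get_state(); print(s["time_s"],s["position"],move(s,485.2,69.8,120,87))
E
```

```text
7.6833 [485.54861274 -37.82322433 287.41987186] (array([ -7.4, 107.3, 167.5]), np.float64(0.13))
```

Request:
send_rows(delta_pos=[[-2, 22, 30], [-4, 44, 60], [-6, 66, 90], [-7, 88, 125], [-7, 107, 155]], roll=[0.04, 0.08, 0.13, 0.13, 0.13])

```text
time_s: 8.1
position: [484.8, 71.4, 129.9]
ee_rot: [0.026, 1.0, 0.0, 0.001]
ft_force: [0.6, 0.3, 1.0]
gripper_width: 0.693
grip_force: 0.0
```

```bash
python3 - <<'E'
from plant import env,eyes
from h import *
c=eyes.calibration("wrist"); s=env.get_state(); p,d=eyes.capture("wrist"); 
hsv=cv2.cvtColor(p,cv2.COLOR_RGB2HSV); H,S,V=[hsv[...,i].astype(int) for i in range(3)]
m=(((H<6)|(H>172))&(S>150)&(V>60)).astype(np.uint8)
k,L,st,ce=cv2.connectedComponentsWithStats(m); i=1+np.argmax(st[1:,4]); print(st[i],proj(c,(485,70,8)))
P=np.array([onplane(c,a,b,8)[:2] for b,a in zip(*np.nonzero(L==i))]); print(rect(P))
print(s["time_s"],s["position"],move(s,485.2,69.8,13,87))
E
```

```text
[ 240  122   30  124 2982] (np.float64(253.4125481290905), np.float64(187.86026926263844))
(array([484.4,  71.1]), array([118.9,  26.9]), 177.1)
8.1 [484.76324171  71.35251876 129.87571183] (array([ -0.4,  -1.6, 116.9]), np.float64(0.001))
```

Request:
send_rows(delta_pos=[[0, -0.7, 35], [0, -0.7, 70], [0, -0.7, 95], [0, -0.7, 110], [0, -0.7, 116.5]], roll=[0, 0, 0, 0, 0])

```text
time_s: 8.57
position: [483.8, 68.9, 12.5]
ee_rot: [0.026, 1.0, -0.0, -0.002]
ft_force: [-1.1, -0.3, 0.4]
gripper_width: 0.69
grip_force: 0.0
```

Request:
send_rows(delta_pos=[[0, 0, 0], [0, 0, 0], [0, 0, 0], [0, 0, 0], [0, 0, 0]], roll=[0, 0, 0, 0, 0], claw=20, squeeze=20)

```text
time_s: 8.98
position: [485.7, 69.4, 15.0]
ee_rot: [0.026, 1.0, 0.0, 0.001]
ft_force: [-0.1, 0.5, 0.2]
gripper_width: 0.396
grip_force: 0.0
```

Request:
send_rows(delta_pos=[[0, 0, 0], [0, 0, 0], [0, 0, 0], [0, 0, 0], [0, 0, 0]], roll=[0, 0, 0, 0, 0])

```text
time_s: 9.4
position: [485.4, 69.4, 14.7]
ee_rot: [0.026, 1.0, 0.0, 0.0]
ft_force: [-1.1, -0.3, 7.3]
gripper_width: 0.319
grip_force: 20.0
```

```bash
python3 - <<'E'
from plant import env
from h import *
s=env.get_state(); a=np.radians(9.7); T=np.array([518.5,-267]); ux=np.array([np.cos(a),np.sin(a)]); uy=np.array([-ux[1],ux[0]])
g=T-36*uy; b=T+30*uy; print("comb goal",g,"brush goal",b); print(s["time_s"],s["position"],s["gripper_width"]*87,s["grip_force"],move(s,*g,120,99.7))
E
```

```text
comb goal [ 524.56561766 -302.48532489] brush goal [ 513.44531861 -237.42889593]
9.4 [485.3639445   69.39211504  14.6623131 ] 27.79319642440531 20.001413226127625 (array([ -58.5, -369.3, -105.5]), np.float64(-0.221))
```

Request:
send_rows(delta_pos=[[0, 0, -15], [0, 0, -50], [0, 0, -85], [-6, -30, -110], [-12, -65, -110]], roll=[0, 0, 0, 0, 0])

```text
time_s: 9.82
position: [497.2, 5.8, 128.9]
ee_rot: [0.023, 1.0, 0.002, 0.005]
ft_force: [1.4, -0.7, -1.4]
gripper_width: 0.321
grip_force: 20.0
```

Request:
send_rows(delta_pos=[[-6, -40, 0], [-12, -80, 0], [-18, -120, 0], [-24, -160, 0], [-30, -200, 0]], roll=[0, 0, 0, 0, 0])

```text
time_s: 10.23
position: [512.7, -199.4, 123.9]
ee_rot: [0.026, 1.0, 0.0, -0.0]
ft_force: [0.5, -0.0, -0.2]
gripper_width: 0.314
grip_force: 20.0
```

Request:
send_rows(delta_pos=[[-5, -35, 0], [-10, -70, 0], [-16, -104, 0], [-16, -104, 0], [-16, -104, 0]], roll=[-0.06, -0.12, -0.18, -0.221, -0.221])

```text
time_s: 10.65
position: [522.6, -305.2, 123.6]
ee_rot: [-0.082, 0.997, -0.0, -0.0]
ft_force: [0.3, 0.9, 0.1]
gripper_width: 0.316
grip_force: 20.0
```

```bash
python3 - <<'E'
from plant import env,eyes
from h import *
s=env.get_state(); print(s["time_s"],s["position"],s["gripper_width"]*87,s["ft_force"],move(s,524.6,-302.5,24,99.7))
c=eyes.calibration("wrist"); p,d=eyes.capture("wrist"); cv2.imwrite("pics/w4.png",p[:,:,::-1])
E
```

```text
10.65 [ 522.61041564 -305.15689737  123.61124391] 27.49932539323701 [0.29682    0.91314401 0.13605224] (array([-2.5,  2.4, 99.6]), np.float64(-0.004))
```

View pics/w4.png

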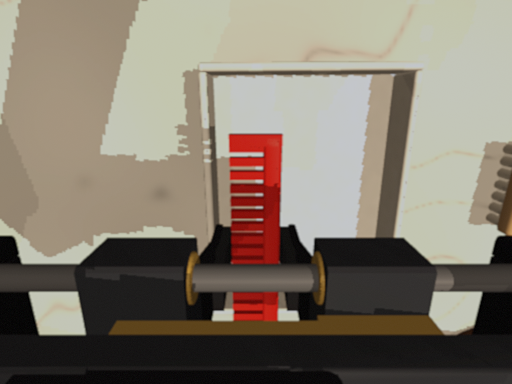

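The wrist view shows the comb held straight and parallel to the tray at (256,135–320), inside the walls (inner edges ~215 and ~390). Lowering it to the floor.

Request:
send_rows(delta_pos=[[-2, 2.4, 35], [-2, 2.4, 70], [-2, 2.4, 88], [-2, 2.4, 96], [-2, 2.4, 101.5]], roll=[0, 0, 0, 0, 0])

```text
time_s: 11.12
position: [524.9, -297.6, 21.2]
ee_rot: [-0.085, 0.996, 0.001, -0.001]
ft_force: [0.5, -0.4, -0.1]
gripper_width: 0.315
grip_force: 20.0
```

Request:
send_rows(delta_pos=[[0, 0, 0], [0, 0, 0], [0, 0, 0], [0, 0, 0], [0, 0, 0]], roll=[0, 0, 0, 0, 0])

```text
time_s: 11.53
position: [525.8, -300.0, 23.5]
ee_rot: [-0.084, 0.996, -0.0, 0.001]
ft_force: [-0.6, -0.8, -0.9]
gripper_width: 0.316
grip_force: 20.0
```

Request:
send_rows(delta_pos=[[0, 0, 0], [0, 0, 0], [0, 0, 0], [0, 0, 0], [0, 0, 0]], roll=[0, 0, 0, 0, 0], claw=35)

```text
time_s: 11.95
position: [525.2, -299.7, 22.4]
ee_rot: [-0.084, 0.996, 0.0, 0.0]
ft_force: [-0.2, 1.2, 0.4]
gripper_width: 0.403
grip_force: 0.0
```

Request:
send_rows(delta_pos=[[0, 0, -10], [0, 0, -40], [0, 0, -75], [0, 0, -110], [0, 0, -120]], roll=[0, 0, 0, 0, 0])

```text
time_s: 12.37
position: [527.8, -301.6, 148.7]
ee_rot: [-0.084, 0.996, -0.002, 0.004]
ft_force: [1.2, -0.8, 0.5]
gripper_width: 0.403
grip_force: 0.0
```

```bash
python3 - <<'E'
from plant import env,eyes
from h import *
s=env.get_state(); print(s["time_s"],s["position"],move(s,481.5,-72.5,125,98))
p,d=eyes.capture("scene"); c=eyes.calibration("scene"); X=cloud(c,d)
cv2.imwrite("pics/s5.png",p[:,:,::-1])
hsv=cv2.cvtColor(p,cv2.COLOR_RGB2HSV); H,S,V=[hsv[...,i].astype(int) for i in range(3)]
m=((H<6)|(H>172))&(S>150)&(V>50)&(d>0)&(X[...,0]>400)&(X[...,0]<640)&(X[...,2]<60); print("comb",m.sum(),rect(X[m][:,:2]) if m.any() else 0, X[m][:,2].mean())
E
```

```text
12.3667 [ 527.78592409 -301.55098494  148.65049253] (array([  7.4, 233.7,  22.3]), np.float64(0.029))
comb 134 (array([ 526.4, -302.3]), array([122.5,  35.1]), 8.3) 13.105695163677623
```

Request:
send_rows(delta_pos=[[1, 35, 0], [2, 75, 0], [3, 115, 0], [4, 155, 0], [5, 195, 0]], roll=[0.03, 0.03, 0.03, 0.03, 0.03], claw=70)

```text
time_s: 12.83
position: [486.1, -106.5, 141.9]
ee_rot: [-0.069, 0.998, 0.0, -0.001]
ft_force: [1.5, -0.1, 0.5]
gripper_width: 0.693
grip_force: 0.0
```

Request:
send_rows(delta_pos=[[1, 20, 5], [2, 37, 10], [2, 37, 15], [2, 37, 15], [2, 37, 15]], roll=[0, 0, 0, 0, 0])

```text
time_s: 13.25
position: [480.1, -73.0, 127.0]
ee_rot: [-0.069, 0.998, -0.0, -0.0]
ft_force: [-0.7, 0.0, -1.0]
gripper_width: 0.801
grip_force: 0.0
```

```bash
python3 - <<'E'
from plant import env,eyes
from h import *
c=eyes.calibration("wrist"); s=env.get_state(); p,d=eyes.capture("wrist"); X=cloud(c,d)
m=((d>0)&(X[...,2]>25)&(X[...,2]<38)).astype(np.uint8)
k,L,st,ce=cv2.connectedComponentsWithStats(m)
for i in range(1,k):
    if st[i,4]>400:
        P=np.array([onplane(c,a,b,32)[:2] for b,a in zip(*np.nonzero(L==i))]); print(st[i],rect(P),np.median(X[L==i][:,2]))
print(s["time_s"],s["position"],s["gripper_width"]*87,proj(c,(481.5,-72.5,32)),move(s,481.5,-72.5,34,98))
E
```

```text
[  93   73   37  164 1239] (array([ 465.7, -193.1]), array([135.1,   8.5]), 10.3) 31.780279291426552
[ 236  148   44   91 3712] (array([478.6, -71.1]), array([79.6, 35.5]), 8.4) 32.34359721935839
13.25 [480.12803917 -72.99497176 127.04443008] 69.72068098749126 (np.float64(255.54208124262047), np.float64(197.98853753521053)) (array([-1.5,  0.3, 93. ]), np.float64(-0.002))
```

Request:
send_rows(delta_pos=[[0, 1.2, 30], [0, 1.2, 60], [0, 1.2, 80], [0, 1.2, 92], [0, 1.2, 98]], roll=[0, 0, 0, 0, 0])

```text
time_s: 13.72
position: [479.4, -72.3, 27.8]
ee_rot: [-0.068, 0.998, -0.0, -0.001]
ft_force: [-0.4, 0.4, -0.7]
gripper_width: 0.801
grip_force: 0.0
```

Request:
send_rows(delta_pos=[[0, 0, 0], [0, 0, 0], [0, 0, 0], [0, 0, 0], [0, 0, 0]], roll=[0, 0, 0, 0, 0], claw=28)

```text
time_s: 14.13
position: [480.9, -70.8, 30.3]
ee_rot: [-0.069, 0.998, -0.0, 0.001]
ft_force: [0.1, -0.2, -0.3]
gripper_width: 0.51
grip_force: 0.0
```

Request:
send_rows(delta_pos=[[0, 0, 0], [0, 0, 0], [0, 0, 0], [0, 0, 0], [0, 0, 0]], roll=[0, 0, 0, 0, 0])

```text
time_s: 14.55
position: [480.6, -70.7, 30.0]
ee_rot: [-0.07, 0.998, 0.0, 0.0]
ft_force: [-1.7, -0.2, 6.1]
gripper_width: 0.416
grip_force: 20.0
```

Request:
send_rows(delta_pos=[[0, 0, -10], [0, 0, -30], [0, 0, -60], [0, 0, -90], [0, 0, -90]], roll=[0, 0, 0, 0, 0])

```text
time_s: 14.97
position: [483.6, -71.2, 124.6]
ee_rot: [-0.069, 0.998, -0.0, 0.005]
ft_force: [0.6, -0.1, -1.5]
gripper_width: 0.414
grip_force: 20.0
```

```bash
python3 - <<'E'
from plant import env
from h import *
s=env.get_state(); print(s["time_s"],s["position"],s["gripper_width"]*87,s["grip_force"],move(s,513.5,-237.4,120,99.7))
E
```

```text
14.9667 [483.61255156 -71.23322296 124.59231269] 35.99322255927433 19.992909729480743 (array([  -6.6, -168.7,    4.9]), np.float64(-0.031))
```

Request:
send_rows(delta_pos=[[-2, -35, 0], [-3, -70, 0], [-5, -105, 0], [-7, -140, 0], [-8, -168, 0]], roll=[-0.03, -0.03, -0.03, -0.03, -0.03])

```text
time_s: 15.38
position: [511.2, -238.7, 119.4]
ee_rot: [-0.084, 0.996, -0.0, 0.0]
ft_force: [0.4, 1.0, -0.5]
gripper_width: 0.412
grip_force: 20.0
```

Request:
send_rows(delta_pos=[[0, 0, 10], [0, 0, 20], [0, 0, 20], [0, 0, 20], [0, 0, 20]], roll=[0, 0, 0, 0, 0])

```text
time_s: 15.8
position: [511.3, -234.3, 99.2]
ee_rot: [-0.086, 0.996, 0.001, -0.0]
ft_force: [-0.2, 0.9, -0.5]
gripper_width: 0.415
grip_force: 20.0
```

```bash
python3 - <<'E'
from plant import env
from h import *
s=env.get_state(); print(s["time_s"],s["position"],s["gripper_width"]*87,s["grip_force"],move(s,513.5,-237.4,37.5,99.7))
E
```

```text
15.8 [ 511.34298335 -234.26759914   99.18429324] 36.062572113998726 19.992888271808624 (array([-1.6, -3.5, 61.7]), np.float64(0.002))
```

Request:
send_rows(delta_pos=[[-1, -3, 20], [-1, -3, 40], [-1, -3, 52], [-1, -3, 58], [-1, -3, 61]], roll=[0, 0, 0, 0, 0])

```text
time_s: 16.22
position: [512.6, -238.0, 37.8]
ee_rot: [-0.085, 0.996, 0.0, -0.001]
ft_force: [-0.1, -0.0, -0.1]
gripper_width: 0.408
grip_force: 20.0
```

Request:
send_rows(delta_pos=[[0, 0, 0], [0, 0, 0], [0, 0, 0], [0, 0, 1], [0, 0, 1]], roll=[0, 0, 0, 0, 0])

```text
time_s: 16.63
position: [513.2, -238.9, 37.9]
ee_rot: [-0.084, 0.996, -0.0, 0.0]
ft_force: [0.7, 0.2, -0.8]
gripper_width: 0.41
grip_force: 20.0
```

Request:
send_rows(delta_pos=[[0, 0, 0], [0, 0, 0], [0, 0, 0], [0, 0, 0], [0, 0, 0]], roll=[0, 0, 0, 0, 0], claw=44)

```text
time_s: 17.05
position: [513.0, -238.8, 37.5]
ee_rot: [-0.084, 0.996, -0.0, 0.0]
ft_force: [-0.3, -0.5, 0.2]
gripper_width: 0.504
grip_force: 0.0
```

Request:
send_rows(delta_pos=[[0, 0, -8], [0, 0, -30], [0, 0, -60], [0, 0, -100], [0, 0, -140]], roll=[0, 0, 0, 0, 0])

```text
time_s: 17.47
position: [512.1, -238.6, 178.9]
ee_rot: [-0.084, 0.996, 0.0, -0.001]
ft_force: [1.1, -1.2, -0.4]
gripper_width: 0.508
grip_force: 0.0
```

Request:
send_rows(delta_pos=[[30, 0, -20], [60, 0, -40], [60, 0, -60], [60, 0, -60], [60, 0, -60]], roll=[0, 0, 0, 0, 0])

```text
time_s: 17.88
position: [454.4, -249.1, 239.0]
ee_rot: [-0.084, 0.996, -0.001, 0.002]
ft_force: [0.3, 0.3, -0.5]
gripper_width: 0.506
grip_force: 0.0
```

```bash
python3 - <<'E'
from plant import env,eyes
from h import *
s=env.get_state(); print(s["time_s"],s["position"],s["ft_force"])
p,d=eyes.capture("scene"); cv2.imwrite("pics/s6.png",cv2.resize(p[60:240,60:320,::-1],None,fx=3,fy=3,interpolation=cv2.INTER_CUBIC))
p2,_=eyes.capture("top")
c=eyes.calibration("scene"); X=cloud(c,d); a=np.radians(9.7); T=np.array([518.5,-267])
hsv=cv2.cvtColor(p,cv2.COLOR_RGB2HSV); H,S,V=[hsv[...,i].astype(int) for i in range(3)]
loc=(X[...,:2]-T)@np.array([[np.cos(a),-np.sin(a)],[np.sin(a),np.cos(a)]])
ins=(d>0)&(abs(loc[...,0])<100)&(abs(loc[...,1])<75)&(X[...,2]<60)
for l,m in(("comb",ins&((H<6)|(H>172))&(S>150)&(V>50)),("brush",ins&(X[...,2]>30)&(abs(loc[...,0])<95)&(abs(loc[...,1])<68))):
    print(l,m.sum(),np.percentile(loc[m],[1,99],axis=0).round(1).tolist(),np.percentile(X[m][:,2],[2,50,98]).round(1))
E
```

```text
17.8833 [ 454.35488266 -249.11413441  238.98098642] [ 0.25889094  0.33258052 -0.53692989]
comb 128 [[-57.3, -48.3], [61.3, -18.7]] [ 7.4 13.1 18.3]
brush 73 [[-54.0, -67.1], [13.0, 52.3]] [31.2 37.5 44.6]
```

View pics/s6.png

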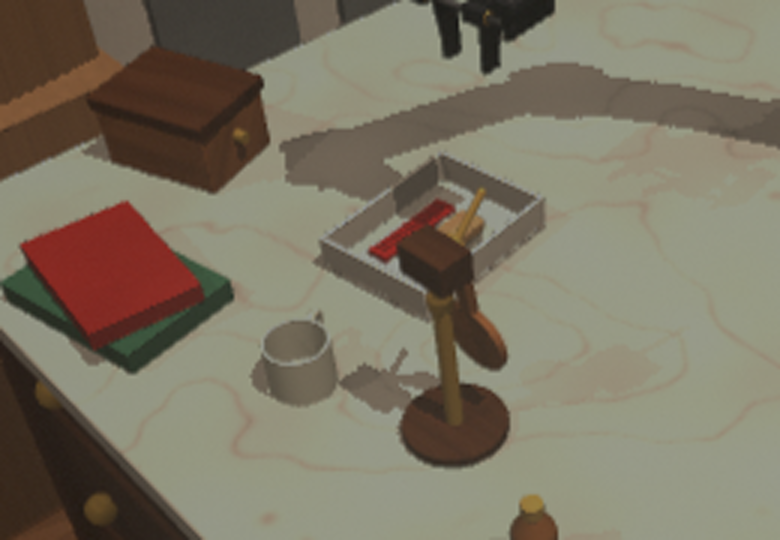

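The view shows the comb and brush lying flat in the tray, and the mirror still hanging with its head at about (482,337) in the crop. I'll check how it hangs from the depth.

```bash
python3 - <<'E'
from plant import env,eyes
from h import *
for n in("scene","top"):
    p,d=eyes.capture(n); c=eyes.calibration(n); X=cloud(c,d)
    a=np.radians(4.2); L=(X[...,:2]-[687,-22.3])@np.array([[np.cos(a),-np.sin(a)],[np.sin(a),np.cos(a)]])
    m=(d>0)&(L[...,0]<-11)&(L[...,0]>-120)&(abs(L[...,1])<70)&(X[...,2]>50)&(X[...,2]<262)
    for z in range(60,262,20):
        w=m&(X[...,2]>=z)&(X[...,2]<z+20)
        if w.sum()>2: print(n,z,w.sum(),"x",np.percentile(L[w][:,0],[5,50,95]).round(),"y",np.percentile(L[w][:,1],[5,50,95]).round())
    if n=="top":
        m=(d>0)&(X[...,0]>400)&(X[...,0]<560)&(X[...,1]>-300)&(X[...,1]<-190)&(X[...,2]>34)&(X[...,2]<41); 
        k,Lb,st,_=cv2.connectedComponentsWithStats(m.astype(np.uint8))
        for i in range(1,k):
            if st[i,4]>100: print("brush",rect(X[Lb==i][:,:2]))
        cv2.imwrite("pics/t7.png",cv2.resize(p[100:290,240:450,::-1],None,fx=3,fy=3,interpolation=cv2.INTER_CUBIC))
E
```

```text
scene 60 29 x [-40. -37. -36.] y [-22.   0.  21.]
scene 80 62 x [-38. -35. -33.] y [-27.   5.  35.]
scene 100 79 x [-40. -33. -31.] y [-21.  18.  39.]
scene 120 80 x [-38. -31. -29.] y [-18.  12.  33.]
scene 140 35 x [-35. -29. -26.] y [-9.  6. 14.]
scene 160 27 x [-33. -26. -23.] y [-2.  7. 10.]
scene 200 10 x [-18. -16. -12.] y [27. 29. 30.]
scene 220 55 x [-34. -17. -12.] y [-21.   3.  30.]
scene 240 38 x [-56. -42. -12.] y [-14.   1.  20.]
top 60 24 x [-47. -46. -46.] y [-20.  -3.  16.]
top 80 79 x [-46. -45. -43.] y [-31.   1.  31.]
top 100 100 x [-44. -42. -39.] y [-37.   1.  36.]
top 120 134 x [-41. -39. -31.] y [-32.   3.  31.]
top 140 41 x [-39. -38. -31.] y [-17.   3.  14.]
top 160 33 x [-37. -35. -30.] y [-9.  0.  8.]
top 180 27 x [-34. -33. -26.] y [-7.  1.  8.]
top 200 59 x [-32. -26. -19.] y [-26.   4.  26.]
top 220 181 x [-27. -20. -12.] y [-26.   1.  26.]
top 240 79 x [-52. -18. -12.] y [-26.  -1.  22.]
top 260 3 x [-55. -53. -51.] y [-2. -2.  0.]
brush (array([ 513.8, -239.8]), array([79.6, 36.1]), 7.9)
```

View pics/t7.png

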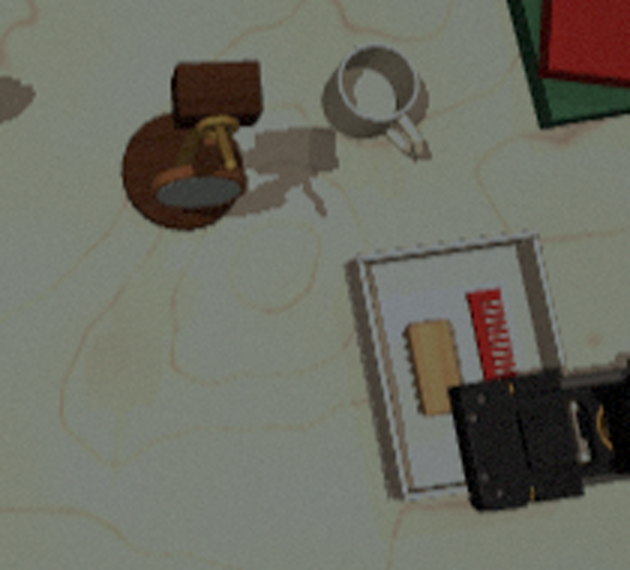

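The top view shows the mirror hanging squarely in front of the stand, with its eye round the peg root at (215,125) and its head at (200,188). The brush (433,368) and comb (490,335) lie wholly inside the tray. The gripper is above the tray and touching nothing, so I'm handing in.

```bash
python3 -c "
from plant import env
print(env.sign_off())"
```

```text
the job is handed in; nothing more can be done
None
```

The mirror hangs by its eye on the peg, and the comb and then the brush lie flat and wholly inside the tray. I handed the job in at about 18 s with the gripper touching nothing; the hand-in gave no verdict.

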